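Nest the empty attic tubs and close the top one

ROBOT

A 6-joint arm with a two-finger parallel gripper is mounted at the origin on the work surface. World frame = base frame: x ahead of the robot, y to its left, z up, the work surface at z = 0. Lengths are in mm, angles in rad, forces in N, time in s.
With the tool pointing down it reaches from about 350 to 875 mm from the base axis. Payload 15.5 kg.
Tool frame: the origin (TCP) lies on the centre line of the jaws, within the pads' length; the fingertips stand 22 mm ahead of it and the grasp point (between the pads) lies 3 mm ahead of it; z points along the fingers, y is the line along which they close (so a half turn about z gives the same grasp; the last joint's range is limited). The gripper opens to 85 mm and grips with 20 to 120 N. Pads are 22 mm wide; open, the fingers measure 114 mm over their backs; the gripper's body (76 mm by 85 mm) begins 54 mm behind the grasp point. The pads swing forward as they close: fully open they stand 13 mm farther back than shut.
Start: joints at [1.065, 0.494, 1.345, -0, 1.302, -0.096], TCP at [249.585, 573.004, 218.077] pointing down, gripper open.
Joint ranges: [-2.91, 2.91], [-0.82, 2.16], [0.22, 2.67], [-1.22, 4.37], [0.12, 2.79], [-3.08, 3.08]. Speed limits (rad/s): [1.89, 1.89, 2.57, 3.01, 3.01, 3.01].

INTERFACE

Orientations are given as a unit quaternion [x, y, z, w].
In Python, from plant import ctrl gives the robot as it stands. The module is installed in compiled form; this text tells all that it offers.
- The arm moves only by the tool apply_moves, never from a script. Its argument "series" is a list that holds one entry, the list of rows, each a list of 5 numbers: the opening, from -1 (shut) to 1 (fully open), then the shift along the tool's x, y, z as a fraction of full scale, then the turn about the tool's z as a fraction of full scale. A call has 1 to 5 rows; each row shifts and turns the commanded pose from where the row before left it, along the tool's axes as they then stand; what a row does not reach is not made up. Full scale, the value 1, is 30 cm for a shift and pi/2 rad for a turn. A row lasts 1/8 s, in which the tool goes at most 62.5 mm and 10.7 degrees, less where a joint would pass 70% of its speed; a pose out of reach is approached as far as the arm can. A call with a number of a shift or a turn outside -1 to 1 is refused whole. A call with a gripper value outside its range is refused whole. The fingers move at their own pace and stop on an object; "squeeze" is the grip in N (left out, the last holds). Time passes only in rows, so rows that do not move let the fingers close. It gives the time, the measured TCP pose, the force, the opening and the grip force at its end, in the units of the state.
- ctrl.get_obs(): the state, without advancing time (a new reading comes with each control period).
- ctrl.read_camera(name): name is "scene" or "side" or "wrist"; returns (picture, depth): 400x640x3 uint8, blue, green, red; 400x640 float32, mm along the optical axis (not along the pixel's ray), 0 where there is no reading.
- ctrl.camera_info(name): a dict with "mtx" (3x3 intrinsics, pixels), "extrinsics" (4x4, takes a point from camera to world coordinates); the wrist camera has in their place "tool_from_camera" (4x4, takes a point from camera to tool coordinates, whose origin is the TCP and whose axes are the flange's). Camera axes: x right, y up, looking along -z (the intrinsics and any distortion apply to the point x, -y, -z); pixel columns grow to the right and rows downward; lengths in mm; the calibration is good to about 2 mm. A picture is of the moment at which its call begins: read the wrist's pose just before it. camera_info takes no time and is no camera call.
- ctrl.job_done(): hands the job in; it is judged then, once.
The state is a dict: "clock": time; "joint_positions": joint angles; "dq": joint speeds; "effort": joint torques, N m; "position": TCP position; "eef_rot": TCP orientation; "ft_force": force on the tool from outside, world axes, zero at the start; "torque": the same for the moment, N m; "grip_width": opening from 0.0 (shut) to 1.0 (fully open); "finger_force": force on a finger pad.
Only numpy, scipy, OpenCV 4.12 (cv2) and the standard library are available. Lean on these libraries where they do the work, as an engineer would, in place of code of your own. Each camera call takes 0.05 s, during which the arm holds its last target. There are 200 camera calls.

TASK

Nest the empty storage tubs for the attic shelf: leaving the largest where it stands, put the large tub into it, then the medium one into that, then the smallest, each sitting level on the floor of the one before. Last, close the smallest tub with the lid that fits it, and leave the other lid, the tape and the torch where they are.

Things in the scene. Friction and masses are not known exactly. Their poses are not given: they have to be found in the camera images.
- tub_xl: Largest of 4 open tapered grey tubs: 185 x 127 mm over the rim (x by y), 96 tall, foot 156 x 98. Origin: centre of underside, z up. Rim: square bar, 10 mm wide, 12 tall, pinch from above at mid long side 58 mm off centre. 8 mm lip past each short end. Mouth 165 x 107, inner floor 24 up. Outside of the nest: stays put, but is loose, ~0.4 kg.
- tub_l: Second (large) of 4 open tapered grey tubs: 158 x 108 mm over the rim (x by y), 90 tall, foot 130 x 80. Origin: centre of underside, z up. Rim: square bar, 10 mm wide, 12 tall, pinch from above at mid long side 49 mm off centre. 8 mm lip past each short end. Mouth 138 x 88, inner floor 24 up. Home: underside on next larger tub's floor, rims 18 apart, 8 to 12 play, either end round. ~0.26 kg.
- tub_m: Third (medium) of 4 open tapered grey tubs: 131 x 89 mm over the rim (x by y), 84 tall, foot 104 x 62. Origin: centre of underside, z up. Rim: square bar, 10 mm wide, 12 tall, pinch from above at mid long side 40 mm off centre. 8 mm lip past each short end. Mouth 111 x 69, inner floor 24 up. Home: underside on next larger tub's floor, rims 18 apart, 8 to 12 play, either end round. ~0.19 kg.
- tub_s: Smallest of 4 open tapered grey tubs: 104 x 70 mm over the rim (x by y), 78 tall, foot 78 x 44. Origin: centre of underside, z up. Rim: square bar, 10 mm wide, 12 tall, pinch from above at mid long side 30 mm off centre. 8 mm lip past each short end. Mouth 84 x 50, inner floor 24 up. Home: underside on next larger tub's floor, rims 18 apart, 8 to 12 play, either end round. ~0.13 kg.
- lid_s: The smaller of 2 like green lids, lying plug down. Plate 110 x 76 mm (x by y), 5 thick, over a plug 72 x 38, 8 deep. Origin: centre of the plug's underside, z up. Grip bar in the middle, 60 mm along x, 18 wide, 13 to 29 mm above origin. Fits the smallest tub with 6 mm play, either end round: seated, the plate lies on its rim, origin 70 mm above that tub's underside. 50 g.
- lid_m: The larger of 2 like green lids, lying plug down. Plate 136 x 95 mm (x by y), 5 thick, over a plug 98 x 57, 8 deep. Origin: centre of the plug's underside, z up. Grip bar in the middle, 60 mm along x, 18 wide, 13 to 29 mm above origin. Fits the medium tub only, too big for the smallest. Leave it where it lies.
- tape: A roll of brown packing tape lying flat, 104 mm across, 76 mm hole, 48 mm tall. Origin: centre of the underside. To be left alone.
- torch: A black hand torch lying on its side, 135 mm long, 41 mm tall. Origin: on the bench under its middle, x towards the lens. To be left alone.
Not all that is in view belongs to the job. What is shaped like the lid_s but pink or yellow is not meant. Leave any blue look-alike of the tub_l alone.

How it is judged:
By the outcome, as a careful person would: the job done as asked, in the order asked, and still so for the second after the job is handed in, with the robot touching nothing.
It also fails if it takes over 120 s, if anything falls off the work surface, if the arm or the gripper's body presses on something with over 40 N, if the wrist force passes 120 N, or if a joint passes its speed limit or range.

## Working session

There is one attempt and no reset: what is moved stays moved. The work goes in short steps, Python scripts to look and compute and a tool call to move; the robot and the scene stay as the last step left them, time stands still between calls to the robot, and variables do not carry over. Pictures are saved under pics/ and viewed, at most 14 in all, crops included, and the job is handed in when it is done.

Besides the shell and the picture viewer there is one more tool, called after ">>>" in YAML: its name, and indented under it one key for each argument. apply_moves: Moves the arm, as the interface text tells. Its arguments: {"type":"object","properties":{"series":{"type":"array","items":{"type":"array","items":{"type":"array","items":{"type":"number"}}}},"squeeze":{"type":"number"}},"required":["series"]}

```bash
mkdir -p pics
cat > h.py <<'E'
import numpy as np, cv2
from plant import ctrl
from scipy.spatial.transform import Rotation as R
def shot(n):
    o=ctrl.get_obs(); p,d=ctrl.read_camera(n); i=ctrl.camera_info(n)
    K=np.array(i['mtx'])
    if n=='wrist':
        T=np.eye(4);T[:3,:3]=R.from_quat(o['eef_rot']).as_matrix();T[:3,3]=o['position'];T=T@np.array(i['tool_from_camera'])
    else: T=np.array(i['extrinsics'])
    return p,d,K,T
def cloud(d,K,T):
    v,u=np.indices(d.shape); x=(u-K[0,2])/K[0,0]*d; y=(v-K[1,2])/K[1,1]*d
    P=np.stack([x,-y,-d],-1)@T[:3,:3].T+T[:3,3]
    P[d<=0]=np.nan
    return P
E
python3 - <<'E'
from h import *
o=ctrl.get_obs(); print(o)
for n in ['scene','side','wrist']:
    p,d,K,T=shot(n); cv2.imwrite(f'pics/{n}0.png',p); np.savez(f'{n}0.npz',p=p,d=d,K=K,T=T); print(n,ctrl.camera_info(n),(d>0).mean())
E
```

```text
{'clock': 0.0, 'joint_positions': array([ 1.06450934e+00,  4.94186570e-01,  1.34612114e+00,  1.82374467e-06,
        1.30252022e+00, -9.54953391e-02]), 'dq': array([-0.00117024,  0.00081333, -0.00013098,  0.00102606,  0.00019849,
       -0.0006694 ]), 'effort': array([ 4.00161356e-03, -8.82157159e+01, -3.83878720e+01,  1.42365861e-04,
        9.88707470e-03, -6.88923001e-05]), 'position': array([249.39450412, 572.67422956, 217.50155152]), 'eef_rot': array([ 2.03954879e-01,  9.78980095e-01, -5.89626295e-04, -1.83889138e-04]), 'ft_force': array([0.06637262, 0.30871622, 0.34194019]), 'torque': array([-0.00632666,  0.03974163, -0.00889804]), 'finger_force': 0.0, 'grip_width': 0.9981523764896741}
scene {'mtx': array([[381.90581241,   0.        , 323.71361604],
       [  0.        , 381.90581241, 200.10531271],
       [  0.        ,   0.        ,   1.        ]]), 'extrinsics': array([[-8.71060610e-01, -2.57361967e-01,  4.18351804e-01,
         1.01017819e+03],
       [ 4.90750449e-01, -4.91444177e-01,  7.19476628e-01,
         8.33644127e+02],
       [ 2.04306381e-02,  8.32014086e-01,  5.5
[... 518 characters left out ...]
517635e-01,  5.55109689e-01,
         6.88102509e+02],
       [ 0.00000000e+00,  0.00000000e+00,  0.00000000e+00,
         1.00000000e+00]])} 0.99601171875
wrist {'mtx': array([[280.14805831,   0.        , 322.01888922],
       [  0.        , 280.14805831, 196.55281933],
       [  0.        ,   0.        ,   1.        ]]), 'tool_from_camera': array([[-1.13056925e-04,  9.48425310e-01,  3.17000661e-01,
         8.11044954e+01],
       [ 9.99999639e-01,  3.74118936e-04, -7.62670282e-04,
        -5.70492523e-01],
       [-8.41931748e-04,  3.17000460e-01, -9.48425010e-01,
        -1.55552131e+02],
       [ 0.00000000e+00,  0.00000000e+00,  0.00000000e+00,
         1.00000000e+00]])} 0.99613671875
```

View pics/scene0.png

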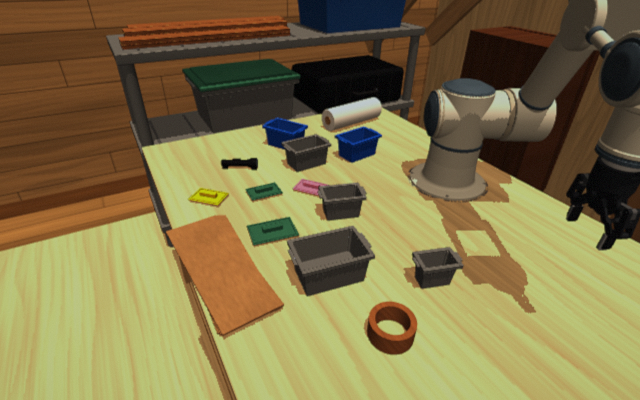

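View pics/side0.png

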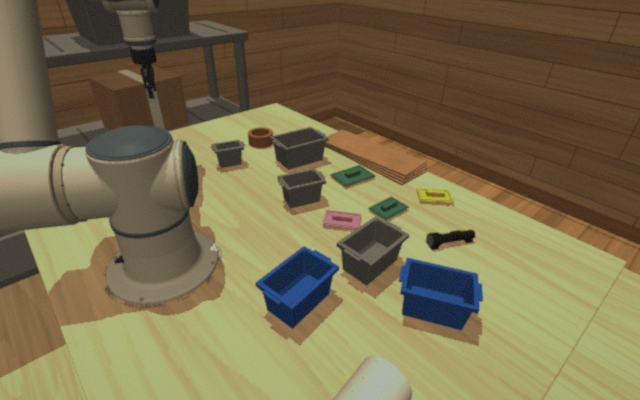

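The scene picture shows XL (330,258), L (306,152), M (342,200), S (437,265), the green lids at (273,231) and (263,190), the tape (391,328) and the torch (240,163). The side picture shows the same things, plus two blue decoys at (298,285) and (440,293).

```bash
cat > m.py <<'E'
from h import *
seeds={'xl':(330,258),'l':(306,152),'m':(342,200),'s':(437,265)}
A=[];C=[];S=[]
for k,n in enumerate(['scene','side']):
    f=np.load(n+'0.npz'); P=cloud(f['d'],f['K'],f['T']); h=cv2.cvtColor(f['p'],cv2.COLOR_BGR2HSV)
    ok=np.isfinite(P[...,2])&(np.hypot(P[...,0],P[...,1])>200)
    A.append(P[ok]);C.append(h[ok]);S.append(np.full(ok.sum(),k))
    b=ok&(abs(P[...,2])<12)&(P[...,0]>300)&(P[...,0]<900); print(n,'bench z',np.median(P[b][:,2]),P[b][:,2].std())
A=np.concatenate(A);C=np.concatenate(C);S=np.concatenate(S)
def cl(mask,name,cell=6,minn=25):
    P=A[mask]; s=S[mask]
    g=np.zeros((400,400),np.uint8); ij=np.clip(((P[:,:2]-[-600,-1200])/cell),0,399).astype(int); g[ij[:,0],ij[:,1]]=255
    g=cv2.morphologyEx(g,cv2.MORPH_CLOSE,np.ones((3,3)))
    n,L=cv2.connectedComponents(g); lab=L[ij[:,0],ij[:,1]]
    for i in range(1,n):
        q=P[lab==i]; 
        if len(q)<minn: continue
        for k in (0,1,2):
            qq=q if k==2 else q[s[lab==i]==k]
            if len(qq)<12: continue
            r=cv2.minAreaRect(qq[:,:2].astype(np.float32)); (c,(w,h),a)=r
            if w<h: w,h,a=h,w,a+90
            print(name,'cam',k,len(qq),'c',np.round(c,1),'wh',round(w,1),round(h,1),'long-axis deg',round((a+90)%180-90,1),'zmed',round(np.median(qq[:,2]),1),'z95',round(np.percentile(qq[:,2],95),1))
x,y,z=A.T
inb=(x>150)&(x<1000)&(abs(y)<900)
H,Sa,V=C.T
cl(inb&(z>68)&(z<105)&(Sa<90)&(V<140),'grey')
cl(inb&(z>4)&(z<40)&(H>40)&(H<90)&(Sa>60)&(V<130),'green')
cl(inb&(z>68)&(z<105)&(H>100)&(H<130)&(Sa>150),'blue')
cl(inb&(z>8)&(z<60)&(Sa>100)&((H<15)|(H>165)),'red')
cl(inb&(z>8)&(z<60)&(V<50),'black')
E
python3 m.py
```

```text
scene bench z -0.9681710193501658 2.3242571043856306
side bench z 2.1311601166889886 1.7338236948973742
grey cam 0 55 c [ 169.2 -596.3] wh 76.8 12.8 long-axis deg -86.9 zmed 78.7 z95 93.4
grey cam 2 57 c [ 169.3 -602.8] wh 87.9 21.7 long-axis deg 85.1 zmed 78.5 z95 93.3
grey cam 1 65 c [ 231.6 -295.1] wh 146.9 76.8 long-axis deg -39.3 zmed 91.4 z95 93.7
grey cam 2 72 c [ 231.6 -295.1] wh 146.9 76.8 long-axis deg -39.3 zmed 91.3 z95 93.6
grey cam 1 42 c [ 355.2 -478.5] wh 91.2 15.4 long-axis deg 37.9 zmed 90.2 z95 92.7
grey cam 2 46 c [ 355.2 -478.5] wh 91.2 15.4 long-axis deg 37.9 zmed 89.9 z95 92.6
grey cam 0 509 c [ 406.2 -351. ] wh 176.1 115.7 long-axis deg 2.1 zmed 84.0 z95 90.0
grey cam 1 1198 c [ 402.2 -351.4] wh 175.6 108.9 long-axis deg 4.2 zmed 89.6 z95 93.0
grey cam 2 1707 c [ 404.5 -351.1] wh 179.5 115.7 long-axis deg 2.1 zmed 87.4 z95 92.8
grey cam 0 606 c [408.5 362.9] wh 120.7 72.9 long-axis deg -16.7 zmed 75.9 z95 78.3
grey cam 1 249 c [404.8 359.2] wh 117.0 69.4 long-axis deg -17.1 zmed 77.5 z95 81.8
grey cam 2 855 c [407.7 361.7] wh 121.4 75.3 long-axis deg -16.4 zme
[... 4197 characters left out ...]
44.1 long-axis deg -26.9 zmed 29.1 z95 40.3
black cam 0 42 c [568.  451.6] wh 20.5 2.7 long-axis deg 72.9 zmed 27.0 z95 36.9
black cam 2 42 c [568.  451.6] wh 20.5 2.7 long-axis deg 72.9 zmed 27.0 z95 36.9
black cam 0 29 c [ 638.  -217.6] wh 55.4 10.5 long-axis deg -6.1 zmed 20.9 z95 25.8
black cam 2 32 c [ 635.5 -224.1] wh 59.6 21.1 long-axis deg -2.6 zmed 20.6 z95 25.8
black cam 0 40 c [654.3 432.7] wh 26.1 2.8 long-axis deg 81.9 zmed 30.9 z95 41.1
black cam 2 40 c [654.3 432.7] wh 26.1 2.8 long-axis deg 81.9 zmed 30.9 z95 41.1
black cam 0 32 c [695.6  -3.8] wh 54.4 6.9 long-axis deg -10.8 zmed 20.3 z95 24.7
black cam 2 39 c [694.5 -10. ] wh 54.5 19.4 long-axis deg -10.1 zmed 20.1 z95 24.3
```

>>> apply_moves:
  series:
    - [[0,-0.16,-0.107,0,-0.08],[0,-0.16,-0.107,0,-0.08],[0,-0.16,-0.107,0,0],[0,-0.16,-0.107,0,0],[0,-0.16,-0.107,0,0]]

```text
clock: 0.78
position: [445.8, 360.7, 218.1]
eef_rot: [0.08, 0.997, 0.0, -0.0]
ft_force: [0.4, 0.4, 0.1]
grip_width: 0.5
finger_force: 0.0
```

>>> apply_moves:
  series:
    - [[0,-0.16,-0.107,0,0],[0,-0.16,-0.107,0,0],[0,-0.16,-0.107,0,0],[0,-0.16,-0.107,0,0],[0,0,0,0,0]]

```text
clock: 1.4
position: [616.3, 201.8, 217.5]
eef_rot: [0.082, 0.997, -0.0, 0.0]
ft_force: [-0.6, 1.0, 0.3]
grip_width: 0.501
finger_force: 0.0
```

```bash
cat >> h.py <<'E'
def state(o=None):
    o=o or ctrl.get_obs(); M=R.from_quat(o['eef_rot']).as_matrix()
    return np.array(o['position']),np.degrees(np.arctan2(M[1,0],M[0,0])),M
def rel(x,y,z,yaw):
    "remaining move in tool axes at the final yaw, as fractions"
    p,w,M=state(); t=(yaw-w+180)%360-180; a=np.radians(yaw)
    d=np.array([x,y,z])-p; X=np.array([np.cos(a),np.sin(a),0]);Y=np.array([np.sin(a),-np.cos(a),0])
    print('pos',p.round(1),'yaw',round(w,2),'tilt z',M[:,2].round(4),'-> shift',(np.array([X@d,Y@d,-d[2]])/300).round(4),'turn',round(-t/90,4))
def measure(z0,z1,near,rad,col='grey',tag=None,plane=None):
    p,d,K,T=shot('wrist'); P=cloud(d,K,T); h=cv2.cvtColor(p,cv2.COLOR_BGR2HSV).astype(int)
    if tag: cv2.imwrite(f'pics/{tag}.png',p)
    m={'grey':(h[...,1]<100)&(h[...,2]<150),'green':(h[...,0]>40)&(h[...,0]<90)&(h[...,1]>60),'any':h[...,0]>=0}[col]
    with np.errstate(invalid='ignore'):
        m=m&(P[...,2]>z0)&(P[...,2]<z1)&(np.hypot(P[...,0]-near[0],P[...,1]-near[1])<rad)
    q=P[m]; v,u=np.nonzero(m)
    (c,(w,hh),a)=cv2.minAreaRect(q[:,:2].astype(np.float32))
    if w<hh: w,hh,a=hh,w,a+90
    print('n',len(q),'c',np.round(c,1),'wh',round(w,1),round(hh,1),'deg',round((a+90)%180-90,2),'z',np.percentile(q[:,2],[5,50,95]).round(1),'uv',u.min(),u.max(),v.min(),v.max())
    return q
E
python3 - <<'E'
from h import *
print(ctrl.get_obs()['clock']); print(state())
measure(84,105,(632,220),130,tag='w1')
measure(88,102,(632,220),130)
E
```

```text
1.4
(array([616.3029788 , 201.81272277, 217.45762543]), np.float64(170.63777715342962), array([[-9.86679548e-01,  1.62675630e-01,  3.30859171e-04],
       [ 1.62675430e-01,  9.86679477e-01, -5.60601061e-04],
       [-4.17648085e-04, -4.99310943e-04, -9.99999788e-01]]))
n 6746 c [633.4 219.1] wh 201.4 127.1 deg -8.46 z [87.3 95.4 96.7] uv 276 408 97 280
n 6219 c [633.4 219. ] wh 201.4 126.7 deg -8.45 z [89.9 95.4 96.7] uv 274 407 99 281
```

View pics/w1.png

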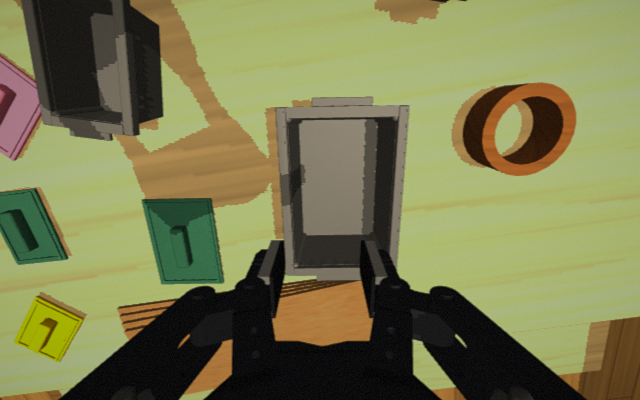

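The wrist picture shows XL's rim from (276,97) to (408,281), with the full outline visible and its size as expected (201 x 127).

>>> apply_moves:
  series:
    - [[0,0.079,-0.163,0,-0.07],[0,0.079,-0.163,0,-0.068],[0,0.079,-0.163,0,0],[0,0.079,-0.163,0,0],[0,0.079,-0.163,0,0]]

```text
clock: 2.12
position: [492.6, -37.9, 218.3]
eef_rot: [-0.03, 1.0, 0.0, 0.0]
ft_force: [0.4, -0.1, -0.3]
grip_width: 0.5
finger_force: 0.0
```

>>> apply_moves:
  series:
    - [[0,0.079,-0.163,0,0],[0,0.079,-0.163,0,0],[0,0.079,-0.163,0,0],[0,0.079,-0.163,0,0],[0,0.079,-0.163,0,0]]

```text
clock: 2.75
position: [389.0, -288.8, 218.3]
eef_rot: [-0.029, 1.0, 0.0, 0.0]
ft_force: [1.8, 0.1, -0.3]
grip_width: 0.5
finger_force: 0.0
```

```bash
cat >> h.py <<'E'
def grip(c,deg,off,zrim,side=1,dz=7):
    "TCP for pinching the rim on the tub's +y side (tub x at deg); tips dz-dependent"
    a=np.radians(deg); g=np.array(c)+side*off*np.array([-np.sin(a),np.cos(a)])
    return g[0],g[1],zrim+dz,deg+180
E
python3 - <<'E'
from h import *
print(state()[:2])
measure(82,100,(405,-351),120)
measure(84,97,(405,-351),120)
E
```

```text
(array([ 389.03536605, -288.8292354 ,  218.29800953]), np.float64(-176.62279674724414))
n 5025 c [ 406.9 -383.1] wh 174.0 170.2 deg 3.72 z [84.2 89.4 90.6] uv 156 314 110 265
n 4715 c [ 406.  -383.4] wh 173.2 170.2 deg 3.03 z [86.7 89.4 90.7] uv 162 318 112 266
```

Run:
```python
from h import *
q=measure(84,97,(405,-351),98); q=q[q[:,1]>-420]
(c,wh,a)=cv2.minAreaRect(q[:,:2].astype(np.float32)); print(c,wh,a)
rel(*grip((405,-351),3,49,90))
```

```text
n 4703 c [ 405.8 -373.3] wh 173.5 150.9 deg 3.14 z [86.7 89.4 90.7] uv 176 316 111 265
(404.6595458984375, -352.4013671875) (173.73802185058594, 108.70449829101562) 3.4734387397766113
pos [ 389.  -289.4  218.1] yaw -176.84 tilt z [ 0.  0. -1.] -> shift [-0.0425 -0.0445  0.4037] turn 0.0018
```

>>> apply_moves:
  series:
    - [[0,-0.04,-0.049,0.04,-0.003],[0,0,0,0.18,0],[0,0,0,0.18,0],[0,0,0,0,0],[-1,0,0,0,0]]
  squeeze: 90

```text
clock: 3.52
position: [403.5, -302.3, 99.7]
eef_rot: [-0.032, 0.999, -0.0, 0.0]
ft_force: [-0.2, -1.5, 0.2]
grip_width: 0.303
finger_force: 0.0
```

>>> apply_moves:
  series:
    - [[-1,0,0,0,0],[-1,0,0,0,0],[-1,0,0,0,0],[-1,0,0,0,0]]

```text
clock: 4.03
position: [402.6, -302.8, 98.3]
eef_rot: [-0.031, 1.0, -0.0, 0.0]
ft_force: [-0.1, 0.2, 0.6]
grip_width: -0.001
finger_force: 0.0
```

Run:
```python
from h import *
o=ctrl.get_obs(); print(o['grip_width'],o['finger_force'],o['ft_force'])
q=measure(84,97,(405,-351),98,tag='w2')
p=cv2.imread('pics/w2.png'); s=shot('side')[0]; cv2.imwrite('pics/w2.png',np.hstack([cv2.resize(p,(400,250)),s[180:300,280:480].repeat(2,0).repeat(2,1)[:250-10].copy() if 0 else cv2.resize(s[180:305,280:480],(400,250))]))
```

```text
-0.0009215542534304683 0.0 [-0.06668178  0.16459264  0.55960752]
n 10450 c [ 406.  -373.8] wh 173.4 150.1 deg 3.87 z [86.5 89.4 90.6] uv 99 329 91 338
```

View pics/w2.png

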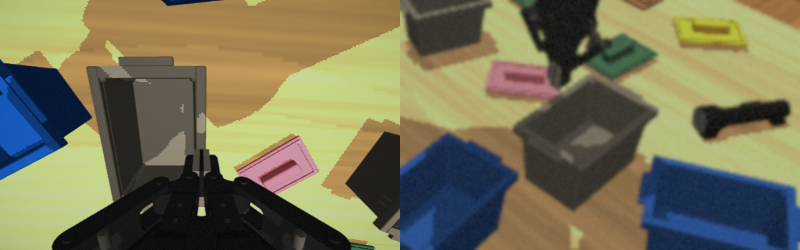

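The fingers shut at (200,150) over the right rim without gripping it. I'll measure the tip height from depth.

Run:
```python
from h import *
p,d,K,T=shot('wrist'); P=cloud(d,K,T); pos,w,M=state()
Q=(P-pos)@M
for v in range(215,330,8): print(v,[tuple(Q[v,u].round(0).astype(int)) for u in (305,314,322,330,338)])
```

```text
215 [(np.int64(-13), np.int64(-16), np.int64(75)), (np.int64(14), np.int64(-6), np.int64(10)), (np.int64(14), np.int64(-1), np.int64(8)), (np.int64(-22), np.int64(7), np.int64(98)), (np.int64(-23), np.int64(15), np.int64(100))]
223 [(np.int64(-21), np.int64(-16), np.int64(75)), (np.int64(8), np.int64(-6), np.int64(10)), (np.int64(8), np.int64(-1), np.int64(9)), (np.int64(-31), np.int64(7), np.int64(99)), (np.int64(-31), np.int64(15), np.int64(99))]
231 [(np.int64(-29), np.int64(-16), np.int64(75)), (np.int64(0), np.int64(-6), np.int64(16)), (np.int64(3), np.int64(-1), np.int64(10)), (np.int64(-40), np.int64(7), np.int64(98)), (np.int64(-40), np.int64(15), np.int64(99))]
239 [(np.int64(-36), np.int64(-16), np.int64(74)), (np.int64(11), np.int64(-5), np.int64(-17)), (np.int64(11), np.int64(-1), np.int64(-18)), (np.int64(10), np.int64(4), np.int64(-16)), (np.int64(-48), np.int64(15), np.int64(97))]
247 [(np.int64(-44), np.int64(-16), np.int64(74)), (np.int64(11), np.int64(-5), np.int64(-28)), (np.int64(11), np.int64(-1), np.int64(-27)), (np.int64(10), np.int64(4), np.int64(-25)), (np.in
[... 1605 characters left out ...]
(5), np.int64(-71))]
311 [(np.int64(17), np.int64(-6), np.int64(-81)), (np.int64(9), np.int64(-4), np.int64(-71)), (np.int64(-9), np.int64(-1), np.int64(-50)), (np.int64(1), np.int64(3), np.int64(-62)), (np.int64(17), np.int64(5), np.int64(-81))]
319 [(np.int64(17), np.int64(-6), np.int64(-84)), (np.int64(-3), np.int64(-4), np.int64(-62)), (np.int64(-66), np.int64(-1), np.int64(8)), (np.int64(-4), np.int64(3), np.int64(-62)), (np.int64(17), np.int64(4), np.int64(-84))]
327 [(np.int64(17), np.int64(-6), np.int64(-88)), (np.int64(-8), np.int64(-4), np.int64(-61)), (np.int64(-74), np.int64(-1), np.int64(9)), (np.int64(-8), np.int64(3), np.int64(-61)), (np.int64(16), np.int64(4), np.int64(-87))]
```

Depth puts the fingertips about 13 mm behind the TCP, not ahead of it, so they closed above the rim. Either way it is safe to go about 35 mm lower, since the body still clears. I'll open, lower in steps and close.

>>> apply_moves:
  series:
    - [[0,0,0,-0.05,0],[0,0,0,0,0],[0,0,0,0,0],[0,0,0,0,0]]

```text
clock: 4.68
position: [402.3, -302.5, 112.6]
eef_rot: [-0.031, 1.0, 0.0, -0.0]
ft_force: [-0.5, -0.3, -0.7]
grip_width: 0.501
finger_force: 0.0
```

Run:
```python
from h import *
p,d,K,T=shot('wrist'); P=cloud(d,K,T); pos,w,M=state(); print(pos,w)
Q=(P-pos)@M; cv2.imwrite('pics/w3.png',p)
m=(abs(Q[...,0])<14)&(abs(Q[...,1])<45)&(Q[...,2]>-60)&(Q[...,2]<40)&(P[...,2]>97)
q=Q[m]; 
for s in (-1,1):
    t=q[q[:,1]*s>0]; print(s,len(t),'zmax',np.percentile(t[:,2],[50,90,99,100]).round(1)); b=t[t[:,2]>np.percentile(t[:,2],97)]; print(b.mean(0).round(1),b[:,1].min(),b[:,1].max())
    k=t[t[:,2]>np.percentile(t[:,2],70)]; print('pad y range',k[:,1].min(),k[:,1].max(), k[:,0].max())
v,u=np.nonzero(m); print(u.min(),u.max(),v.min(),v.max())
```

```text
[ 402.35938887 -302.54158491  112.67490471] -176.4495989546265
-1 1830 zmax [-43.2 -24.5 -17.  -14.3]
[  2.3 -22.5 -17.5] -27.927126206473822 -21.529801899703283
pad y range -35.40544058965249 -21.4491188853173 11.657535023041538
1 1834 zmax [-43.3 -24.4 -17.1 -14.6]
[  2.2  21.8 -17.5] 20.789721725669256 26.972608378728353
pad y range 20.709463761393913 34.70466008603674 11.734249566066488
217 428 240 317
```

View pics/w3.png

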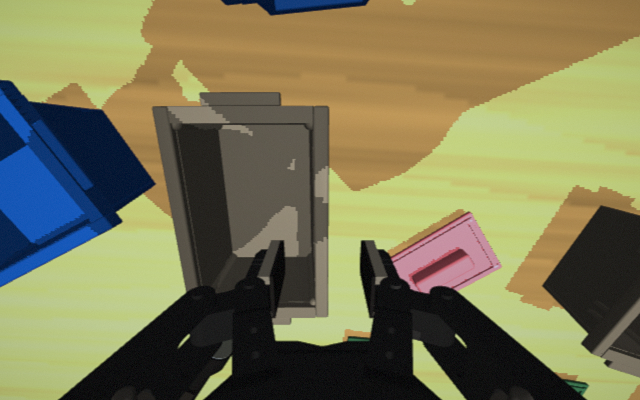

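The open fingertips at (272,250) and (368,250) are still about 15 mm behind the TCP, and they straddle L's right rim (320,250) well. I'll go down to TCP z = 64.

>>> apply_moves:
  series:
    - [[0,0,-0.003,0.1,0],[0,0,0,0.062,0],[0,0,0,0,0],[-1,0,0,0,0],[-1,0,0,0,0]]

```text
clock: 5.35
position: [403.0, -303.8, 65.3]
eef_rot: [-0.031, 1.0, -0.0, 0.0]
ft_force: [-2.8, 11.2, 36.0]
grip_width: 0.097
finger_force: 81.2
```

>>> apply_moves:
  series:
    - [[-1,0,0,0,0],[-1,0,0,0,0],[-1,0,0,0,0]]

```text
clock: 5.72
position: [402.9, -303.7, 65.5]
eef_rot: [-0.031, 1.0, -0.0, 0.001]
ft_force: [-1.0, 2.7, 8.3]
grip_width: 0.089
finger_force: 88.9
```

>>> apply_moves:
  series:
    - [[-1,0,0,-0.05,0],[-1,0,0,-0.1,0],[-1,0,0,-0.15,0],[-1,0,0,-0.15,0],[-1,0,0,0,0]]

```text
clock: 6.35
position: [403.8, -304.7, 203.5]
eef_rot: [-0.031, 1.0, -0.002, 0.002]
ft_force: [-0.0, -0.7, -3.7]
grip_width: 0.087
finger_force: 88.4
```

Run:
```python
from h import *
o=ctrl.get_obs(); print(o['grip_width'],o['finger_force'],o['ft_force'])
p,d,K,T=shot('wrist'); cv2.imwrite('pics/w4.png',p); P=cloud(d,K,T); pos,w,M=state(); Q=(P-pos)@M
print(pos,w); np.savez('w4.npz',Q=Q,p=p,P=P)
for u,v in [(160,150),(175,200),(240,125),(240,110),(318,130),(318,180),(318,220)]: print(u,v,Q[v,u].round(1),p[v,u])
```

```text
0.08672797634041085 88.39166903402656 [-0.04735118 -0.67033925 -3.72232297]
[ 403.03212027 -303.97862155  201.38325627] -176.4497605228063
160 150 [ 55.5 -92.3  -0.4] [33 38 40]
175 200 [ 24.1 -91.6   4.6] [34 38 40]
240 125 [ 71.1 -38.9 -25.7] [122 141 149]
240 110 [ 77.6 -38.4 -25.3] [124 141 151]
318 130 [ 69.   -3.2 -27.1] [130 148 158]
318 180 [ 45.2  -3.3 -26. ] [82 92 98]
318 220 [ 24.7  -3.4 -27.6] [82 94 99]
```

View pics/w4.png

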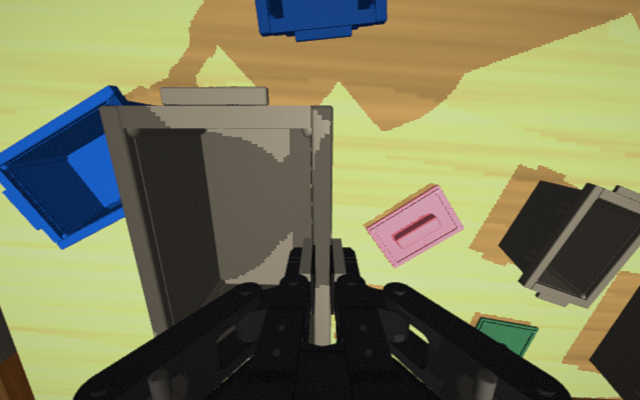

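L is held and level: the rim spans (100,107) to (332,107) and the fingers pinch it at (322,260). Next, the held pose in the tool frame and the move to XL.

```bash
cat >> h.py <<'E'
def held(ztop,hx,hy,off,side=-1):
    "held tub's rim plane in tool frame: y extent, far (+x) edge, yaw. side: sign of centre's tool y"
    p,d,K,T=shot('wrist'); P=cloud(d,K,T); pos,w,M=state(); Q=(P-pos)@M; h=cv2.cvtColor(p,cv2.COLOR_BGR2HSV)
    m=(abs(Q[...,2]-ztop)<5)&(h[...,1]<100)&(Q[...,0]>16)&(Q[...,0]<hx+14)&(Q[...,1]*side>-12)&(Q[...,1]*side<2*hy+10)
    q=Q[m]; e=q[q[:,0]<hx-5]
    out=[]
    for s in (1,-1):
        b=np.round(e[:,0]/4); t=[]
        for k in np.unique(b):
            r=e[b==k]; 
            if len(r)>5: t.append([r[:,0].mean(), s*np.max(s*r[:,1])])
        t=np.array(t); f=np.polyfit(t[:,0],t[:,1],1); f=np.polyfit(*t[abs(t[:,1]-np.polyval(f,t[:,0]))<2].T,1); out.append(f)
    print('zmed',np.median(q[:,2]).round(1),'edges y at x=0',[round(f[1],1) for f in out],'slope deg',[round(np.degrees(np.arctan(f[0])),2) for f in out],'xmax(lip)',np.percentile(q[:,0],99.8).round(1))
    # tilt of rim plane
    A=np.c_[q[:,:2],np.ones(len(q))]; print('plane',np.linalg.lstsq(A,q[:,2],rcond=None)[0].round(4))
E
python3 - <<'E'
from h import *
held(-26,79,54,49)
rel(633.4,219,200,171.55)
E
```

```text
zmed -23.5 edges y at x=0 [np.float64(3.7), np.float64(-104.0)] slope deg [np.float64(0.01), np.float64(-0.07)] xmax(lip) 87.6
plane [ 9.60000e-03 -3.39000e-02 -2.59252e+01]
pos [ 402.4 -303.4  200. ] yaw -176.45 tilt z [ 6.e-04 -6.e-04 -1.e+00] -> shift [-5.0580e-01  1.8356e+00 -1.0000e-04] turn 0.1333
```

>>> apply_moves:
  series:
    - [[-1,0,0,-0.05,0.067],[-1,0,0.05,0,0.066],[-1,-0.0423,0.16,0,0],[-1,-0.0423,0.167,0,0],[-1,-0.0423,0.167,0,0]]

```text
clock: 7.08
position: [462.2, -145.8, 213.3]
eef_rot: [0.074, 0.997, 0.0, -0.001]
ft_force: [1.0, 0.7, -3.3]
grip_width: 0.086
finger_force: 88.5
```

>>> apply_moves:
  series:
    - [[-1,-0.0423,0.167,0,0],[-1,-0.0423,0.167,0,0],[-1,-0.0423,0.167,0,0],[-1,-0.0423,0.167,0,0],[-1,-0.0423,0.167,0,0]]

```text
clock: 7.7
position: [561.6, 92.6, 213.0]
eef_rot: [0.073, 0.997, -0.0, -0.001]
ft_force: [1.1, -1.8, -2.9]
grip_width: 0.087
finger_force: 88.5
```

>>> apply_moves:
  series:
    - [[-1,-0.0423,0.167,0,0],[-1,-0.0423,0.167,0,0],[-1,-0.0423,0.12,0,0],[-1,0,0,0,0],[-1,0,0,0,0]]

```text
clock: 8.32
position: [618.7, 219.7, 213.0]
eef_rot: [0.073, 0.997, -0.001, -0.001]
ft_force: [0.3, -0.2, -2.8]
grip_width: 0.089
finger_force: 88.5
```

Run:
```python
from h import *
rel(641.4,268.6,150,171.55)
held(-26,79,54,49)
```

```text
pos [618.7 219.7 213. ] yaw 171.6 tilt z [-2.7e-03 -9.0e-04 -1.0e+00] -> shift [-0.0508  0.1724  0.21  ] turn 0.0005
zmed -22.8 edges y at x=0 [np.float64(4.7), np.float64(-100.5)] slope deg [np.float64(0.01), np.float64(-0.72)] xmax(lip) 88.1
plane [ 8.00000e-03 -2.69000e-02 -2.40766e+01]
```

>>> apply_moves:
  series:
    - [[-1,-0.0508,0.172,0,0],[-1,0,0,0.1,0],[-1,0,0,0.05,0],[-1,0,0,0,0]]

```text
clock: 8.88
position: [641.3, 267.7, 168.4]
eef_rot: [0.074, 0.997, -0.001, -0.001]
ft_force: [-0.1, -0.0, -2.5]
grip_width: 0.09
finger_force: 88.8
```

Run:
```python
from h import *
rel(641.4,268.6,90,171.55)
measure(86,99,(633.4,219),125,tag='w5')
held(-25,79,54,49)
```

```text
pos [641.3 267.7 168.4] yaw 171.52 tilt z [-0.0028 -0.001  -1.    ] -> shift [2.000e-04 3.100e-03 2.613e-01] turn -0.0003
n 741 c [589.1 271.1] wh 162.4 74.6 deg 25.64 z [89.1 95.1 96.5] uv 221 341 76 237
zmed -22.0 edges y at x=0 [np.float64(4.0), np.float64(-102.4)] slope deg [np.float64(0.03), np.float64(-0.41)] xmax(lip) 88.4
plane [ 9.60000e-03 -3.13000e-02 -2.39342e+01]
```

View pics/w5.png

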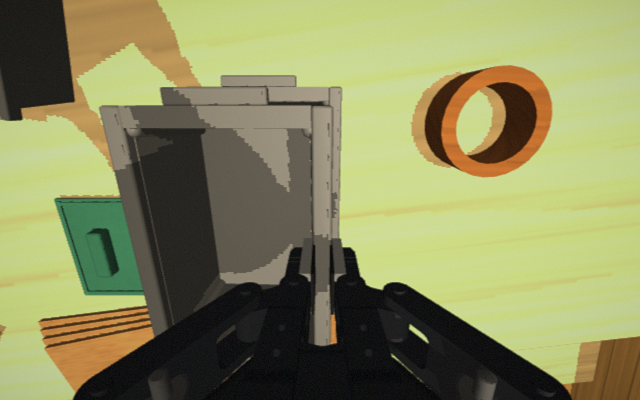

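L is lined up inside XL's rim, with XL's far lip visible at (258,81) and its right rim at (336,200). I'll lower it.

>>> apply_moves:
  series:
    - [[-1,0,0.003,0.1,0],[-1,0,0,0.1,0],[-1,0,0,0.03,0],[-1,0,0,0,0]]

```text
clock: 9.48
position: [642.7, 269.7, 101.2]
eef_rot: [0.074, 0.997, 0.0, 0.0]
ft_force: [0.9, 0.4, -2.3]
grip_width: 0.081
finger_force: 88.8
```

>>> apply_moves:
  series:
    - [[-1,0,0,0.012,0],[-1,0,0,0,0]]

```text
clock: 9.72
position: [642.7, 269.9, 97.6]
eef_rot: [0.073, 0.997, 0.0, 0.0]
ft_force: [0.0, -1.0, -2.9]
grip_width: 0.088
finger_force: 88.8
```

>>> apply_moves:
  series:
    - [[-1,0,0,0.01,0],[-1,0,0,0,0]]

```text
clock: 9.98
position: [642.3, 269.7, 93.8]
eef_rot: [0.073, 0.997, -0.0, -0.0]
ft_force: [0.5, 0.2, -3.5]
grip_width: 0.087
finger_force: 88.7
```

>>> apply_moves:
  series:
    - [[-1,0,0,0.007,0],[-1,0,0,0,0],[-1,0,0,0.007,0],[-1,0,0,0,0]]

```text
clock: 10.48
position: [642.9, 270.4, 90.3]
eef_rot: [0.073, 0.997, 0.001, 0.001]
ft_force: [0.3, 3.3, 5.0]
grip_width: 0.088
finger_force: 90.1
```

>>> apply_moves:
  series:
    - [[-0.5,0,0,0,0],[-0.5,0,0,0,0],[-0.4,0,0,0,0],[-0.4,0,0,-0.1,0],[0,0,0,-0.15,0]]

```text
clock: 11.1
position: [641.5, 269.4, 164.1]
eef_rot: [0.073, 0.997, -0.001, -0.001]
ft_force: [0.8, -0.3, -0.1]
grip_width: 0.489
finger_force: 0.0
```

>>> apply_moves:
  series:
    - [[0,0,-0.17,-0.15,0],[0,0,0,0,0]]

```text
clock: 11.35
position: [637.0, 221.5, 209.8]
eef_rot: [0.074, 0.997, 0.001, 0.003]
ft_force: [0.3, 0.1, -0.1]
grip_width: 0.499
finger_force: 0.0
```

Run:
```python
from h import *
print(state()[:2])
q=measure(109,120,(633,219),130)
A=np.c_[q[:,:2]-[633,219],np.ones(len(q))]; print('plane',np.linalg.lstsq(A,q[:,2],rcond=None)[0].round(4))
measure(90,100,(633,219),130)
```

```text
(array([636.95349665, 221.45066076, 209.79162531]), np.float64(171.46756161663737))
n 6045 c [634.7 223.1] wh 174.1 108.9 deg -8.46 z [111.5 113.5 114.7] uv 261 386 92 269
plane [-1.200000e-03  7.000000e-04  1.133322e+02]
n 4813 c [633.4 218.9] wh 201.2 127.1 deg -8.51 z [92.3 95.5 97.7] uv 248 388 77 272
```

L is seated level: rim z is 113.5 (114 expected) and XL has not moved. Next is M.

>>> apply_moves:
  series:
    - [[0,0.073,-0.149,0,0.083],[0,0.073,-0.149,0,0],[0,0.073,-0.149,0,0],[0,0.073,-0.149,0,0],[0,0.073,-0.149,0,0]]

```text
clock: 12.08
position: [472.6, 34.1, 205.0]
eef_rot: [0.138, 0.99, -0.0, -0.001]
ft_force: [1.7, -0.8, 0.6]
grip_width: 0.5
finger_force: 0.0
```

Run:
```python
from h import *
q=measure(78,92,(460,-2),100)
(c,wh,a)=cv2.minAreaRect(q[:,:2].astype(np.float32))
if wh[0]<wh[1]: a+=90
a=(a+90)%180-90
print(c,a); rel(*grip(c,a,39.5,84,dz=-25))
```

```text
n 4433 c [460.6  -3.4] wh 147.3 89.3 deg -16.84 z [80.8 83.4 84.7] uv 237 329 110 248
(460.55291748046875, -3.4186859130859375) -16.841148376464844
pos [468.3  31.4 204.6] yaw 164.15 tilt z [-0.0054 -0.001  -1.    ] -> shift [-0.0088  0.0132  0.4854] turn 0.011
```

>>> apply_moves:
  series:
    - [[0,-0.009,0.013,0.12,0.011],[0,0,0,0.18,0],[0,0,0,0.15,0],[0,0,0,0.035,0],[0,0,0,0,0]]

```text
clock: 12.75
position: [477.7, 37.8, 60.4]
eef_rot: [0.147, 0.989, -0.0, -0.001]
ft_force: [0.5, 0.7, -0.1]
grip_width: 0.501
finger_force: 0.0
```

>>> apply_moves:
  series:
    - [[-1,0,0,0,0],[-1,0,0,0,0],[-1,0,0,0,0],[-1,0,0,0,0],[-1,0,0,-0.05,0]]

```text
clock: 13.38
position: [477.7, 37.4, 76.1]
eef_rot: [0.147, 0.989, 0.0, -0.0]
ft_force: [-0.2, 0.1, -2.2]
grip_width: 0.079
finger_force: 88.0
```

>>> apply_moves:
  series:
    - [[-1,0,0,-0.15,0],[-1,0,0,-0.18,0],[-1,0,0,-0.18,0],[-1,0,0,0,0],[-1,0,0,0,0]]

```text
clock: 14.0
position: [477.3, 37.5, 228.4]
eef_rot: [0.147, 0.989, 0.0, 0.0]
ft_force: [-0.7, 0.2, -2.7]
grip_width: 0.082
finger_force: 88.3
```

Run:
```python
from h import *
held(-25,65,44,40)
rel(634.7,223.1,215,171.54)
```

```text
zmed -21.9 edges y at x=0 [np.float64(4.8), np.float64(-84.7)] slope deg [np.float64(-0.34), np.float64(0.54)] xmax(lip) 78.7
plane [ 6.30000e-03  1.19000e-02 -2.17306e+01]
pos [477.   37.5 227.7] yaw 163.12 tilt z [-1.4e-03  1.0e-04 -1.0e+00] -> shift [-0.429   0.6893  0.0423] turn -0.0935
```

>>> apply_moves:
  series:
    - [[-1,0,0,0,-0.0935],[-1,-0.0743,0.1371,0,0],[-1,-0.0743,0.1371,0,0],[-1,-0.0743,0.1371,0,0],[-1,-0.0743,0.1371,0,0]]

```text
clock: 14.68
position: [590.2, 188.2, 226.5]
eef_rot: [0.074, 0.997, -0.0, -0.001]
ft_force: [0.2, -1.6, -1.6]
grip_width: 0.082
finger_force: 88.3
```

>>> apply_moves:
  series:
    - [[-1,-0.0743,0.1371,0,0],[-1,-0.0743,0.1371,0,0],[-1,0,0,0.1,0],[-1,0,0,0,0],[-1,0,0,0,0]]

```text
clock: 15.3
position: [646.1, 261.4, 198.4]
eef_rot: [0.074, 0.997, -0.0, -0.001]
ft_force: [0.3, -0.6, -1.6]
grip_width: 0.085
finger_force: 88.4
```

Run:
```python
from h import *
held(-23,65,44,40,-1)
a=np.radians(171.54);X=np.array([np.cos(a),np.sin(a)]);Y=np.array([np.sin(a),-np.cos(a)])
g=np.array([634.7,223.1])-5*X+40*Y; rel(*g,112,171.54)
```

```text
zmed -20.6 edges y at x=0 [np.float64(4.6), np.float64(-84.8)] slope deg [np.float64(-0.38), np.float64(0.18)] xmax(lip) 78.9
plane [ 3.60000e-03  1.29000e-02 -2.02685e+01]
pos [646.5 261.5 199.1] yaw 171.51 tilt z [ 3.e-04  1.e-04 -1.e+00] -> shift [0.0033 0.001  0.2905] turn -0.0003
```

>>> apply_moves:
  series:
    - [[-1,0.003,0,0.12,0],[-1,0,0,0.1,0],[-1,0,0,0.05,0],[-1,0,0,0,0],[-1,0,0,0,0]]

```text
clock: 15.98
position: [646.3, 262.2, 119.1]
eef_rot: [0.074, 0.997, 0.0, 0.001]
ft_force: [-0.7, 0.6, -2.6]
grip_width: 0.078
finger_force: 88.4
```

>>> apply_moves:
  series:
    - [[-1,0,0,0.01,0],[-1,0,0,0,0],[-1,0,0,0.007,0],[-1,0,0,0,0]]

```text
clock: 16.48
position: [645.4, 262.0, 112.3]
eef_rot: [0.074, 0.997, -0.0, -0.0]
ft_force: [0.3, 0.4, -2.6]
grip_width: 0.081
finger_force: 88.4
```

>>> apply_moves:
  series:
    - [[-1,0,0,0.007,0],[-1,0,0,0,0]]

```text
clock: 16.73
position: [645.7, 262.2, 110.7]
eef_rot: [0.074, 0.997, 0.0, 0.0]
ft_force: [-1.5, 1.8, 3.9]
grip_width: 0.079
finger_force: 89.2
```

>>> apply_moves:
  series:
    - [[-1,0,0,0.005,0],[-1,0,0,0,0]]

```text
clock: 16.98
position: [645.9, 262.8, 110.5]
eef_rot: [0.074, 0.997, 0.001, 0.001]
ft_force: [-6.1, 2.8, 18.8]
grip_width: 0.082
finger_force: 91.4
```

>>> apply_moves:
  series:
    - [[-0.5,0,0,-0.005,0],[-0.5,0,0,0,0],[-0.4,0,0,0,0],[-0.4,0,0,-0.1,0],[0,0,0,-0.15,0]]

```text
clock: 17.6
position: [644.7, 261.6, 184.6]
eef_rot: [0.074, 0.997, -0.001, -0.002]
ft_force: [0.1, -0.5, 0.1]
grip_width: 0.488
finger_force: 0.0
```

>>> apply_moves:
  series:
    - [[0,0,-0.13,-0.15,0],[0,0,0,0,0],[0,0,0,0,0]]

```text
clock: 17.98
position: [639.5, 223.3, 229.8]
eef_rot: [0.074, 0.997, -0.0, -0.0]
ft_force: [-0.8, 0.3, 0.1]
grip_width: 0.498
finger_force: 0.0
```

Run:
```python
from h import *
print(state()[:2])
q=measure(127,138,(634,223),110)
A=np.c_[q[:,:2]-[633,219],np.ones(len(q))]; print('plane',np.linalg.lstsq(A,q[:,2],rcond=None)[0].round(4))
measure(109,119,(633,219),130)
measure(90,100,(633,219),130)
rel(417,390,215,163.5)
```

```text
(array([639.51652619, 223.33209202, 229.83385932]), np.float64(171.5118930319142))
n 5257 c [634.  222.4] wh 147.0 89.7 deg -8.45 z [129.5 131.5 132.7] uv 270 371 106 255
plane [-1.400000e-03  8.000000e-04  1.313349e+02]
n 4142 c [634.5 223. ] wh 172.6 108.8 deg -8.37 z [111.3 113.6 116.3] uv 263 379 92 258
n 4091 c [633.3 219.3] wh 200.1 127.4 deg -8.36 z [92.9 95.5 97.2] uv 252 382 77 260
pos [639.2 223.8 228.9] yaw 171.57 tilt z [-2.2e-03 -5.0e-04 -1.0e+00] -> shift [0.8675 0.3208 0.0462] turn 0.0896
```

M is seated level. Next is S.

>>> apply_moves:
  series:
    - [[0,0.1735,0.0642,0.02,0.09],[0,0.1735,0.0642,0.02,0],[0,0.1735,0.0642,0,0],[0,0.1735,0.0642,0,0],[0,0.1735,0.0642,0,0]]

```text
clock: 18.75
position: [411.6, 384.4, 217.5]
eef_rot: [0.144, 0.99, -0.0, -0.0]
ft_force: [0.1, 1.7, -0.6]
grip_width: 0.502
finger_force: 0.0
```

>>> apply_moves:
  series:
    - [[0,0,0,0,0],[0,0,0,0,0]]

```text
clock: 19.0
position: [413.4, 383.5, 217.8]
eef_rot: [0.143, 0.99, -0.0, -0.0]
ft_force: [-0.3, -0.3, -0.8]
grip_width: 0.5
finger_force: 0.0
```

Run:
```python
from h import *
q=measure(72,85,(407,361),80)
(c,wh,a)=cv2.minAreaRect(q[:,:2].astype(np.float32))
if wh[0]<wh[1]: a+=90
a=(a+90)%180-90
print(c,a); rel(*grip(c,a,30,78,dz=-24))
```

```text
n 3122 c [408.1 362. ] wh 119.9 70.6 deg -17.55 z [75.2 77.4 78.7] uv 269 335 126 231
(408.0575866699219, 361.9649658203125) -17.552574157714844
pos [413.9 383.2 217.9] yaw 163.44 tilt z [-3.e-04 -5.e-04 -1.e+00] -> shift [-0.0026  0.0267  0.5462] turn 0.011
```

>>> apply_moves:
  series:
    - [[0,-0.003,0.027,0.15,0.011],[0,0,0,0.18,0],[0,0,0,0.15,0],[0,0,0,0.066,0],[0,0,0,0,0]]

```text
clock: 19.68
position: [416.8, 389.6, 53.0]
eef_rot: [0.153, 0.988, -0.001, -0.001]
ft_force: [0.5, 0.5, 0.6]
grip_width: 0.503
finger_force: 0.0
```

>>> apply_moves:
  series:
    - [[-1,0,0,0,0],[-1,0,0,0,0],[-1,0,0,0,0],[-1,0,0,0,0],[-1,0,0,-0.05,0]]

```text
clock: 20.3
position: [416.5, 390.6, 70.1]
eef_rot: [0.153, 0.988, -0.0, -0.0]
ft_force: [-1.0, -0.4, -0.8]
grip_width: 0.082
finger_force: 88.5
```

>>> apply_moves:
  series:
    - [[-1,0,0,-0.18,0],[-1,0,0,-0.18,0],[-1,0,0,-0.18,0],[-1,0,0,0,-0.101],[-1,0,0,0,0]]

```text
clock: 20.92
position: [416.6, 390.9, 233.0]
eef_rot: [0.074, 0.997, 0.001, 0.001]
ft_force: [-0.1, -0.1, -1.4]
grip_width: 0.084
finger_force: 88.6
```

Run:
```python
from h import *
held(-22,52,35,30)
rel(634.0,222.4,237,171.55)
```

```text
zmed -22.0 edges y at x=0 [np.float64(4.5), np.float64(-65.0)] slope deg [np.float64(0.2), np.float64(-0.68)] xmax(lip) 60.3
plane [ 1.4900e-02 -1.1600e-02 -2.2825e+01]
pos [416.4 390.6 232.2] yaw 171.35 tilt z [ 3.e-04  2.e-04 -1.e+00] -> shift [-0.7999 -0.4481 -0.016 ] turn -0.0022
```

>>> apply_moves:
  series:
    - [[-1,-0.1602,-0.0694,0,-0.002],[-1,-0.1602,-0.0694,0,0],[-1,-0.1602,-0.0694,0,0],[-1,-0.1602,-0.0694,0,0],[-1,-0.1602,-0.0694,0,0]]

```text
clock: 21.6
position: [640.3, 251.9, 230.8]
eef_rot: [0.074, 0.997, -0.0, -0.001]
ft_force: [0.0, 1.6, -1.8]
grip_width: 0.082
finger_force: 88.6
```

>>> apply_moves:
  series:
    - [[-1,0,0,0,0],[-1,0,0,0,0]]

```text
clock: 21.85
position: [638.7, 253.0, 230.8]
eef_rot: [0.074, 0.997, -0.0, -0.001]
ft_force: [0.3, 0.1, -1.1]
grip_width: 0.083
finger_force: 88.6
```

Run:
```python
from h import *
held(-22,52,35,30)
a=np.radians(171.55);X=np.array([np.cos(a),np.sin(a)]);Y=np.array([np.sin(a),-np.cos(a)])
g=np.array([634.,222.4])-.3*X+30.3*Y; rel(*g,134,171.55)
```

```text
zmed -20.9 edges y at x=0 [np.float64(3.9), np.float64(-66.5)] slope deg [np.float64(0.35), np.float64(0.95)] xmax(lip) 60.2
plane [ 1.65000e-02 -1.02000e-02 -2.18138e+01]
pos [638.4 253.5 231.1] yaw 171.64 tilt z [-1.5e-03 -1.0e-04 -1.0e+00] -> shift [-0.0018 -0.0036  0.3236] turn 0.001
```

>>> apply_moves:
  series:
    - [[-1,-0.002,-0.003,0.13,0],[-1,0,0,0.13,0],[-1,0,0,0.055,0],[-1,0,0,0,0],[-1,0,0,0,0]]

```text
clock: 22.52
position: [640.6, 252.6, 138.7]
eef_rot: [0.072, 0.997, 0.0, 0.001]
ft_force: [0.5, -0.1, -0.9]
grip_width: 0.084
finger_force: 88.6
```

>>> apply_moves:
  series:
    - [[-1,0,0,0.01,0],[-1,0,0,0,0],[-1,0,0,0.008,0],[-1,0,0,0,0]]

```text
clock: 23.02
position: [639.7, 252.0, 131.5]
eef_rot: [0.072, 0.997, -0.0, -0.0]
ft_force: [0.1, 0.2, -1.7]
grip_width: 0.081
finger_force: 88.6
```

>>> apply_moves:
  series:
    - [[-1,0,0,0.006,0],[-1,0,0,0,0]]

```text
clock: 23.28
position: [639.8, 252.0, 129.6]
eef_rot: [0.072, 0.997, -0.0, -0.0]
ft_force: [-0.6, 0.2, -1.3]
grip_width: 0.085
finger_force: 88.6
```

>>> apply_moves:
  series:
    - [[-1,0,0,0.005,0],[-1,0,0,0,0]]

```text
clock: 23.52
position: [639.9, 252.2, 128.3]
eef_rot: [0.072, 0.997, 0.0, 0.0]
ft_force: [-0.5, 0.2, -0.5]
grip_width: 0.083
finger_force: 88.7
```

>>> apply_moves:
  series:
    - [[-1,0,0,0.005,0],[-1,0,0,0,0]]

```text
clock: 23.78
position: [640.1, 252.6, 128.0]
eef_rot: [0.072, 0.997, 0.0, 0.001]
ft_force: [-3.8, 1.8, 12.8]
grip_width: 0.086
finger_force: 90.7
```

>>> apply_moves:
  series:
    - [[-0.5,0,0,-0.005,0],[-0.5,0,0,0,0],[-0.4,0,0,0,0],[-0.4,0,0,-0.1,0],[0,0,0,-0.15,0]]

```text
clock: 24.4
position: [639.0, 251.7, 202.7]
eef_rot: [0.072, 0.997, -0.001, -0.001]
ft_force: [-0.0, 0.5, 0.4]
grip_width: 0.49
finger_force: 0.0
```

>>> apply_moves:
  series:
    - [[0,0,-0.1,-0.15,0],[0,0,0,0,0],[0,0,0,0,0]]

```text
clock: 24.78
position: [635.3, 222.3, 247.7]
eef_rot: [0.072, 0.997, -0.0, -0.0]
ft_force: [-0.8, 0.4, -0.5]
grip_width: 0.5
finger_force: 0.0
```

Run:
```python
from h import *
print(state()[:2])
q=measure(145,156,(634,223),90,tag='w6')
A=np.c_[q[:,:2]-[633,219],np.ones(len(q))]; print('plane',np.linalg.lstsq(A,q[:,2],rcond=None)[0].round(4))
measure(127,137,(633,219),110)
measure(90,100,(633,219),130)
rel(632,-226,245,177)
```

```text
(array([635.27481848, 222.3350498 , 247.72495317]), np.float64(171.69634646493896))
n 4041 c [635.1 223. ] wh 120.0 70.7 deg -8.2 z [147.4 149.5 150.6] uv 284 362 128 248
plane [1.000000e-04 1.500000e-03 1.493171e+02]
n 3597 c [634.4 222.4] wh 147.4 89.5 deg -8.43 z [129.6 131.6 133.4] uv 276 370 111 251
n 5540 c [633.2 219.5] wh 200.9 127.4 deg -8.51 z [94.1 95.6 97. ] uv 258 381 82 255
pos [635.  222.7 246.9] yaw 171.75 tilt z [-2.2e-03 -5.0e-04 -1.0e+00] -> shift [-0.0684 -1.4942  0.0062] turn -0.0584
```

S is seated level (149.5). Next is the lid.

>>> apply_moves:
  series:
    - [[0,-0.0076,-0.166,0,-0.058],[0,-0.0076,-0.166,0,0],[0,-0.0076,-0.166,0,0],[0,-0.0076,-0.166,0,0],[0,-0.0076,-0.166,0,0]]

```text
clock: 25.55
position: [628.7, -27.8, 247.3]
eef_rot: [0.026, 1.0, 0.0, -0.001]
ft_force: [1.1, 0.2, 0.2]
grip_width: 0.497
finger_force: 0.0
```

>>> apply_moves:
  series:
    - [[0,-0.0076,-0.166,0.1,0],[0,-0.0076,-0.166,0.1,0],[0,-0.0076,-0.166,0.1,0],[0,-0.0076,-0.166,0,0],[0,0,0,0,0]]

```text
clock: 26.18
position: [627.0, -229.0, 156.7]
eef_rot: [0.028, 1.0, 0.0, -0.001]
ft_force: [0.4, 0.4, 0.2]
grip_width: 0.499
finger_force: 0.0
```

Run:
```python
from h import *
measure(24,34,(632,-226),70,'green',tag='w7')
q=measure(8,18,(632,-226),80,'green')
(c,wh,a)=cv2.minAreaRect(q[:,:2].astype(np.float32))
if wh[0]<wh[1]: a+=90
a=(a+90)%180-90
rel(*c,5,a+180)
```

```text
n 904 c [ 633.  -226.8] wh 59.2 17.5 deg -2.63 z [26.4 28.5 29.7] uv 317 333 162 215
n 5433 c [ 633.5 -226.8] wh 109.5 75.7 deg -2.63 z [11.7 12.9 15.2] uv 287 358 136 230
pos [ 627.3 -225.9  157.4] yaw 176.9 tilt z [-1.3e-03  9.0e-04 -1.0e+00] -> shift [-0.021  -0.0021  0.5078] turn -0.0052
```

View pics/w7.png

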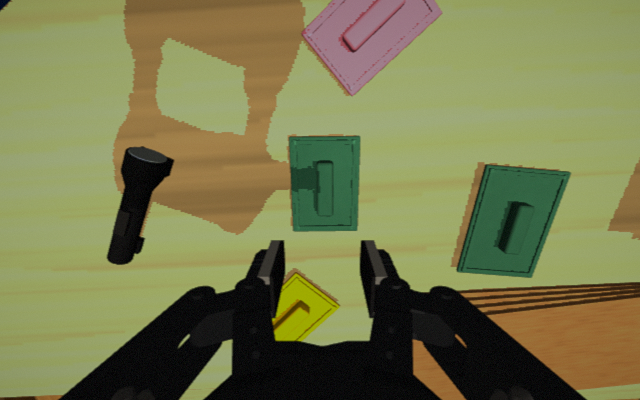

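The small green lid is at (323,183), 109.5 x 75.7, so it is lid_s; the larger one is at (513,220). I'll descend and grip its bar.

>>> apply_moves:
  series:
    - [[0,-0.021,-0.002,0.15,-0.005],[0,0,0,0.18,0],[0,0,0,0.13,0],[0,0,0,0.048,0],[0,0,0,0,0]]
  squeeze: 45

```text
clock: 26.9
position: [633.9, -226.1, 5.9]
eef_rot: [0.022, 1.0, 0.0, -0.0]
ft_force: [-0.5, -0.9, 1.5]
grip_width: 0.506
finger_force: 0.0
```

>>> apply_moves:
  series:
    - [[-1,0,0,0,0],[-1,0,0,0,0],[-1,0,0,0,0],[-1,0,0,0,0]]

```text
clock: 27.4
position: [634.9, -227.3, 7.9]
eef_rot: [0.023, 1.0, -0.0, 0.001]
ft_force: [-0.2, 1.0, 7.1]
grip_width: 0.195
finger_force: 44.3
```

>>> apply_moves:
  series:
    - [[-1,0,0,-0.08,0],[-1,0,0,-0.18,0],[-1,0,0,-0.18,0],[-1,0,0,-0.18,0.062],[-1,0,0,-0.05,0]]

```text
clock: 28.02
position: [635.4, -227.7, 212.3]
eef_rot: [0.072, 0.997, -0.001, 0.003]
ft_force: [0.2, 0.7, -1.3]
grip_width: 0.192
finger_force: 44.3
```

>>> apply_moves:
  series:
    - [[-1,0,0,0,0],[-1,0,0,0,0]]

```text
clock: 28.28
position: [633.0, -226.6, 205.4]
eef_rot: [0.071, 0.997, 0.0, -0.001]
ft_force: [0.2, 0.9, -0.9]
grip_width: 0.192
finger_force: 44.3
```

```bash
cat > lid.py <<'E'
from h import *
p,d,K,T=shot('wrist'); P=cloud(d,K,T); pos,w,M=state(); Q=(P-pos)@M; h=cv2.cvtColor(p,cv2.COLOR_BGR2HSV)
m=(h[...,0]>40)&(h[...,0]<90)&(h[...,1]>60)&(abs(Q[...,2]+6)<12)&(np.hypot(Q[...,0],Q[...,1])<80)
q=Q[m]; (c,wh,a)=cv2.minAreaRect(q[:,:2].astype(np.float32)); print(len(q),c,wh,a,np.percentile(q[:,2],[5,50,95]))
A=np.c_[q[:,:2],np.ones(len(q))]; print('plane',np.linalg.lstsq(A,q[:,2],rcond=None)[0].round(4),'xmax',np.percentile(q[:,0],99.7),'y',np.percentile(q[:,1],[.3,99.7]))
rel(635.1,223.0,165,171.8)
E
python3 lid.py; python3 -c "
from h import *
o=ctrl.get_obs();print(o['grip_width'],o['finger_force'])"
```

```text
12617 (1.40911865234375, -0.480316162109375) (109.90935516357422, 75.72689056396484) 0.09995528310537338 [-7.63347656 -5.25341729 -4.06702433]
plane [-1.300e-03 -1.800e-03 -5.574e+00] xmax 56.0564498647201 y [-37.78806133  37.04051407]
pos [ 633.  -226.6  205.2] yaw 171.83 tilt z [-0.0025  0.0012 -1.    ] -> shift [0.2069 1.4843 0.1339] turn 0.0003
0.1954441071493219 44.24936771392822
```

>>> apply_moves:
  series:
    - [[-1,0.0253,0.1857,0,0],[-1,0.0253,0.1857,0,0],[-1,0.0253,0.1857,0,0],[-1,0.0253,0.1857,0,0],[-1,0.0253,0.1857,0,0]]

```text
clock: 28.95
position: [635.2, 56.0, 205.5]
eef_rot: [0.071, 0.997, -0.0, -0.001]
ft_force: [0.7, -0.4, -0.8]
grip_width: 0.191
finger_force: 44.3
```

>>> apply_moves:
  series:
    - [[-1,0.0253,0.1857,0,0],[-1,0.0253,0.1857,0,0],[-1,0.0253,0.1857,0,0],[-1,0,0,0,0],[-1,0,0,0,0]]

```text
clock: 29.58
position: [636.7, 222.5, 205.6]
eef_rot: [0.071, 0.997, -0.0, -0.001]
ft_force: [0.0, -0.1, 0.4]
grip_width: 0.195
finger_force: 44.3
```

```bash
python3 lid.py
```

```text
12693 (1.4630508422851562, 0.022907257080078125) (110.23834228515625, 75.78650665283203) 0.12436815351247787 [-7.18833616 -4.76088534 -3.5745864 ]
plane [-2.1000e-03 -1.7000e-03 -5.0988e+00] xmax 56.3286318138278 y [-37.22845102  37.61994321]
pos [636.9 221.9 206. ] yaw 171.79 tilt z [-1.5e-03 -7.0e-04 -1.0e+00] -> shift [0.0065 0.0027 0.1365] turn -0.0001
```

>>> apply_moves:
  series:
    - [[-1,0.002,0.003,0.08,0],[-1,0,0,0.07,0],[-1,0,0,0,0],[-1,0,0,0.015,0],[-1,0,0,0,0]]

```text
clock: 30.25
position: [637.1, 223.5, 157.9]
eef_rot: [0.072, 0.997, 0.0, 0.0]
ft_force: [0.3, 0.5, -0.3]
grip_width: 0.191
finger_force: 44.3
```

>>> apply_moves:
  series:
    - [[-1,0,0,0.01,0],[-1,0,0,0,0]]

```text
clock: 30.5
position: [636.7, 223.8, 154.4]
eef_rot: [0.071, 0.997, -0.0, -0.0]
ft_force: [-1.1, -0.4, -1.6]
grip_width: 0.199
finger_force: 44.3
```

>>> apply_moves:
  series:
    - [[-1,0,0,0.007,0],[-1,0,0,0,0]]

```text
clock: 30.75
position: [636.6, 223.8, 152.2]
eef_rot: [0.071, 0.997, -0.0, -0.0]
ft_force: [-0.0, 0.3, 0.9]
grip_width: 0.193
finger_force: 44.3
```

>>> apply_moves:
  series:
    - [[-1,0,0,0.006,0],[-1,0,0,0,0]]

```text
clock: 31.0
position: [636.7, 223.8, 150.4]
eef_rot: [0.071, 0.997, -0.0, -0.0]
ft_force: [1.1, 0.5, -0.1]
grip_width: 0.193
finger_force: 44.3
```

>>> apply_moves:
  series:
    - [[-1,0,0,0.003,0],[-1,0,0,0,0]]

```text
clock: 31.25
position: [636.8, 223.9, 149.9]
eef_rot: [0.071, 0.997, 0.0, 0.0]
ft_force: [-1.3, -0.6, 4.2]
grip_width: 0.188
finger_force: 44.8
```

Contact came at the seated height. I'll release, back off and check.

>>> apply_moves:
  series:
    - [[-0.4,0,0,0,0],[-0.2,0,0,0,0],[-0.1,0,0,0,0],[-0.1,0,0,-0.08,0],[0,0,0,-0.15,0]]

```text
clock: 31.88
position: [635.8, 223.5, 217.7]
eef_rot: [0.071, 0.997, -0.001, -0.002]
ft_force: [0.6, -0.7, 0.8]
grip_width: 0.496
finger_force: 0.0
```

>>> apply_moves:
  series:
    - [[0,0.1,0,-0.15,0],[0,0.1,0,0,0],[0,0,0,0,0],[0,0,0,0,0]]

```text
clock: 32.38
position: [577.7, 232.3, 263.5]
eef_rot: [0.071, 0.997, -0.0, 0.0]
ft_force: [0.5, -0.0, -0.4]
grip_width: 0.498
finger_force: 0.0
```

Run:
```python
from h import *
q=measure(151,160,(635,223),80,'green',tag='w8')
A=np.c_[q[:,:2]-[635,223],np.ones(len(q))]; print('plane',np.linalg.lstsq(A,q[:,2],rcond=None)[0].round(4))
measure(127,137,(633,219),110); measure(91,100,(633,219),130)
p,d,K,T=shot('scene'); cv2.imwrite('pics/s8.png',np.hstack([cv2.resize(p,(400,250)),cv2.resize(p[170:320,250:490],(400,250))]))
```

```text
n 5687 c [635.4 223.8] wh 110.3 75.3 deg -8.18 z [153.7 154.9 157.2] uv 285 359 192 286
plane [1.000000e-03 1.700000e-03 1.551147e+02]
n 1703 c [630.  223.4] wh 139.3 89.6 deg -8.25 z [129.8 131.5 132.7] uv 280 363 167 281
n 2247 c [629.6 220.1] wh 192.7 127.6 deg -8.47 z [93.9 95.5 96.8] uv 264 374 138 282
```

View pics/s8.png

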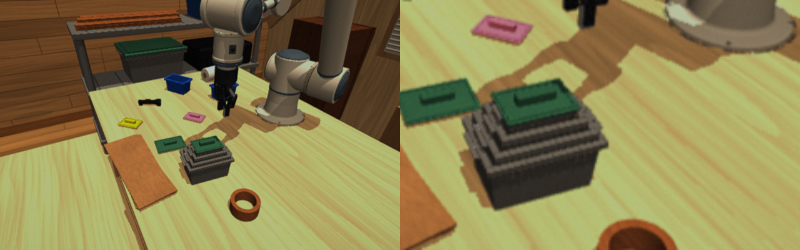

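The picture shows the four tubs nested with the green lid level on top (540,100). The plate top is at 155, as expected, and everything else is in place.

```bash
python3 -c "
from plant import ctrl
print(ctrl.job_done())"
```

```text
the job is handed in; nothing more can be done
None
```

The four tubs are nested level in order, with lid_s closing the smallest; nothing else was handled, and the job was handed in at about 32 s on the robot clock (no verdict was returned).

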